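# Open the argon valve box and shut the tagged outlet

### The job

The torch hose on the tagged argon outlet is to be changed: push the valve box's loose sliding cover straight back along its rails, away from you, right up to its rear stop, then push the lever handle that wears the round tag disc a quarter turn clockwise, until it is fully shut against its stop, without forcing it. Only push with the fingers: do not pinch the cover's lip or the handle, and do not lift the cover. Leave the cover open, the two plain handles as they are, and the nozzles, magnet and spanner where they lie.

Things in the scene. Friction and masses are not known exactly. Their poses are not given: they have to be found in the camera images.
- valve_box: Fixed grey steel box, 230 mm long (its x, front wall to rear stop), 250 wide (y), 74 high at side rails and rear wall; origin: centre of its footprint on the bench. Front half (x -110 to -6, y +-110 mm) is an open valve chamber; front wall, side ledges and rear deck are 64 mm high. Hose stubs stick 20 mm out of the front at height 28 mm; a gauge behind the rear wall is 124 mm high.
- cover: Loose steel plate between the side rails (2 mm play a side), 114 mm long (x, slides along the box's x) x 236 x 4 mm, 0.5 kg; front edge turned up as a lip. Origin: centre of its underside, 64 mm above the bench. In the box's frame it starts at x = -57 to -47 mm (handles hidden) and stands at x = 51 mm against the rear stop. Slides under a few N of friction; skews if pushed near a lip end.
- cover_lip (a point): Middle of the front (robot's side) face of the cover's turned-up lip, 76 mm above the bench. The lip is 216 mm wide, 6 mm thick and 24 mm high, its top 88 mm above the bench.
- tagged_lever (a joint): Angle of the lever handle with the round tag disc: 0 = open (from its stem towards the box's front), pi/2 = shut at a hard stop (lever points to the box's left, +y). Grows clockwise seen from above. Starts at 0 to 0.25 rad. About 0.12 N m of friction (some 4 N at the sleeve); stays where it is left.
- tagged_lever_stem (a point): On the tagged lever's vertical turning axis, 54 mm above the bench (lever's mid height); does not move. The tag disc, 34 mm across, 1.6 mm thick, lies flat round this axis under the stem nut (top at 60.5 mm). The three stems stand in the box's frame at x = -46 mm, y = 64, 0 and -64 mm; which one is tagged differs from run to run.
- tagged_lever_end (a point): Far end of the tagged lever, 43 mm from its axis, 54 mm above the bench. Its black sleeve is 12 mm wide, 49.5 to 58.5 mm above the bench, and covers 12 to 43 mm from the axis; nothing is below it down to the pipe, 42 mm above the bench. Neighbouring open levers have 52 mm between them.
- valve_tagged: The fixed brass ball valve that carries the tagged lever, origin on the lever's axis at bench height, its x along the box's x; its brass body and pipes are below 42 mm, its gland below 50 mm, the stem nut's top at 60.5 mm.
- plain_lever_1 (a joint): Angle of one of the two plain levers (same lever, only a small nut on the stem, no disc); same meaning as the tagged one's, starts at 0 to 0.12 rad and must stay.
- plain_lever_2 (a joint): Angle of the other plain lever, as above.
- nozzle_0: Loose pink ceramic torch nozzle, 18 mm across and 40 mm tall, standing on the bench at the box's front left; bystander. Origin: centre of its underside.
- nozzle_1: A second nozzle like it, beside it; bystander.
- weld_magnet: Loose flat arrow-shaped welding magnet, 79 x 90 x 14 mm, on the bench right of the box; bystander. Origin: centre of its underside.
- spanner_13: Loose steel open-ended spanner, 185 x 25 x 6 mm, on the bench behind the box; bystander. Origin: centre of its underside.

How it is judged:
By the outcome, as a careful person would: the job done as asked, in the order asked, and still so for the second after the job is handed in, with the robot touching nothing.
It also fails if it takes over 45 s, if anything falls off the work surface, if the arm or the gripper's body presses on something with over 40 N, if the wrist force passes 120 N, or if a joint passes its speed limit or range.

### The arm

A 6-joint arm with a two-finger parallel gripper is mounted at the origin on a cart in front of the work surface, level with it; the furniture and walls round the work are solid. World frame = base frame: x ahead of the robot, y to its left, z up, the work surface at z = 0. Lengths are in m, angles in degrees, forces in N, time in s.
With the tool pointing down it reaches from about 0.275 to 0.875 m from the base axis. Payload 12.5 kg.
Tool frame: the origin (TCP) lies where the fingers leave the gripper's body, on its centre line; the fingertips stand 73 mm ahead of it and the grasp point (between the pads) lies 54 mm ahead of it (r.tip_extent is the distance from the TCP to the fingertips, in m); z points along the fingers, y is the line along which they close (so a half turn about z gives the same grasp; the last joint's range is limited). The gripper opens to 85 mm and grips with 20 to 120 N. Pads are 22 mm wide; open, the fingers measure 114 mm over their backs; the gripper's body (76 mm by 85 mm) begins 54 mm behind the grasp point. The pads swing forward as they close: fully open they stand 13 mm farther back than shut.
Start: joints at [-71.883, 20.094, 94.641, -0, 65.266, -4.847], TCP at [0.215, -0.506, 0.304] pointing down, gripper open.
Joint ranges: [-157.81, 157.81], [-45, 120.19], [0.68, 151.7], [-89.99, 269.99], [4.06, 180], [-164.3, 164.3]. Speed limits (degrees/s): [127.2, 127.2, 159.86, 180, 180, 180].

### API

Orientations are given as [roll, pitch, yaw] about the fixed x, y, z axes, in that order (R = Rz(yaw) Ry(pitch) Rx(roll)).
In Python, from rig import r gives the robot as it stands. Calls block until the motion is done:
- r.movep(position, orientation): joint-space move of the TCP to a pose.
- r.servo_line(position, orientation=None, feed=0.15, force_limit=None): straight line of the TCP; orientation=None keeps the orientation; feed is the mean speed in m/s. With force_limit (N) it stops when the force on the tool has changed by that much, and returns True; else False.
- r.movej(angles): joint-space move.
- r.set_gripper(opening, squeeze=None): finger opening in m; squeeze is the grip in N (None keeps the last); returns when the fingers have stopped.
- r.wait(seconds).
- r.inverse_kinematics(position, orientation): joint angles nearest the present ones, or None.
- r.read_camera(name): name is "scene" or "top"; returns a dict with "color" (384x512x3 uint8, red, green, blue), "vfov" (degrees; the focal length in pixels is half the picture's height over the tangent of half this angle, whatever the lens; pixels are square), "cx", "cy" (the principal point, pixels), "R" (3x3) and "t" (3): a world point X has camera coordinates R X + t. Camera axes: x right, y down, z forward; pixel columns grow to the right and rows downward; lengths in m; the calibration is good to about 2 mm. A picture is of the moment at which its call begins. There is no depth.
A pose or a line that the arm cannot do raises r.PlanningError and nothing moves.
- r.job_done(): hands the job in; it is judged then, once.
Readings, each from a call of its own:
- r.get_time(): time.
- r.get_joint_pos(): joint angles.
- r.get_joint_vel(): joint speeds.
- r.get_effort(): joint torques, N m.
- r.get_tool_pos(): TCP position.
- r.get_tool_rot(): TCP orientation.
- r.get_force(): force on the tool from outside, world axes, zero at the start.
- r.get_ft_torque(): the same for the moment, N m.
- r.get_grip_width(): finger opening in m.
- r.get_gripper_force(): force on a finger pad.
Only numpy, scipy, OpenCV 4.12 (cv2) and the standard library are available. Lean on these libraries where they do the work, as an engineer would, in place of code of your own. Each camera call takes 0.05 s, during which the arm holds its last target. There are 200 camera calls.

## Working session

There is one attempt and no reset: what is moved stays moved. The work goes in short steps, each a Python script; the robot and the scene stay as the last script left them, time stands still between calls to the robot, and variables do not carry over. Pictures are saved under pics/ and viewed, at most 10 in all, crops included, and the job is handed in when it is done.

```bash
mkdir -p pics; ls; python3 - <<'E'
from rig import r
import cv2,numpy as np
for n in("scene","top"):
    c=r.read_camera(n); cv2.imwrite(f"pics/{n}0.png",c["color"][:,:,::-1]); R=np.array(c["R"]);t=np.array(c["t"])
    print(n,c["vfov"],c["cx"],c["cy"],(-R.T@t).round(3),R.round(3).tolist())
print(r.get_time(),r.get_tool_rot(),r.get_grip_width(),r.tip_extent)
E
```

```text
pics
scene 46.50922458041277 260.7177898201678 194.71118517685758 [-0.088  0.723  0.557] [[-0.789, -0.614, 0.012], [-0.257, 0.313, -0.914], [0.558, -0.724, -0.405]]
top 50.919167647085715 253.8182031996895 192.14811976292418 [ 0.533 -0.096  1.187] [[-0.023, -1.0, 0.003], [-0.999, 0.023, -0.036], [0.036, -0.004, -0.999]]
0.1 [-1.79940800e+02 -5.75459896e-03  2.29637342e+01] 0.08541892166717302 0.0726
```

View pics/scene0.png

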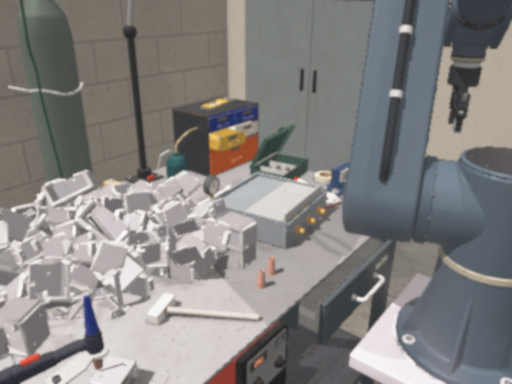

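View pics/top0.png

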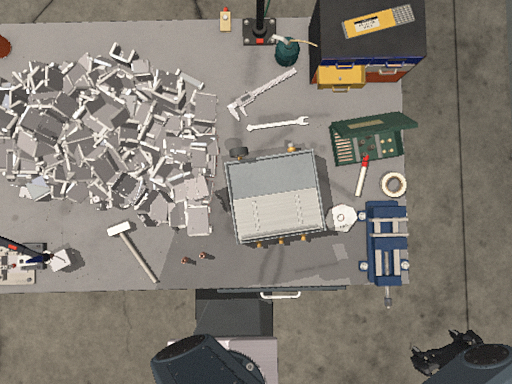

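The scene view shows the grey box near pixel (275,205), with two pink nozzles at (262–272,270). In the top view the box spans about (225–328, 150–243) with the stubs at the bottom, so its front faces the robot. It is slightly yawed. I'll zoom in on both.

```bash
python3 - <<'E'
import cv2
a=cv2.imread("pics/top0.png")[140:255,215:365]; b=cv2.imread("pics/scene0.png")[160:260,205:345]
cv2.imwrite("pics/topc.png",cv2.resize(a,None,fx=5,fy=5,interpolation=2))
cv2.imwrite("pics/scenec.png",cv2.resize(b,None,fx=5,fy=5,interpolation=2))
E
```

```text
(no output)
```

View pics/topc.png

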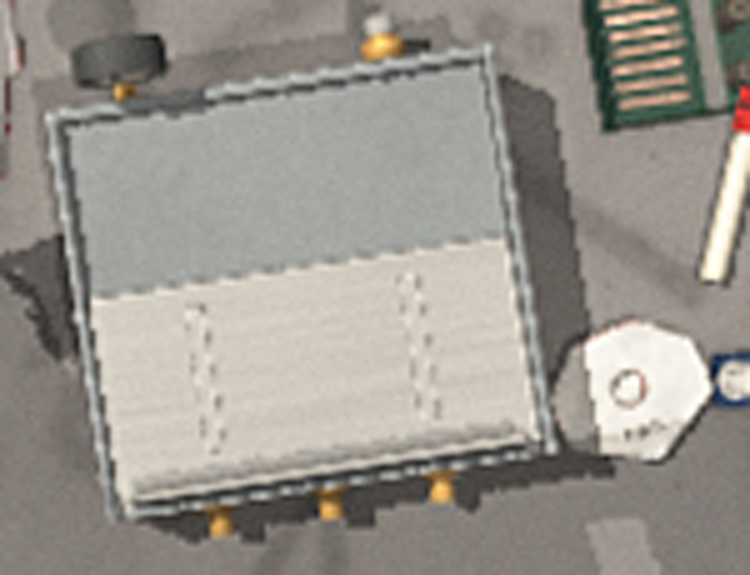

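View pics/scenec.png

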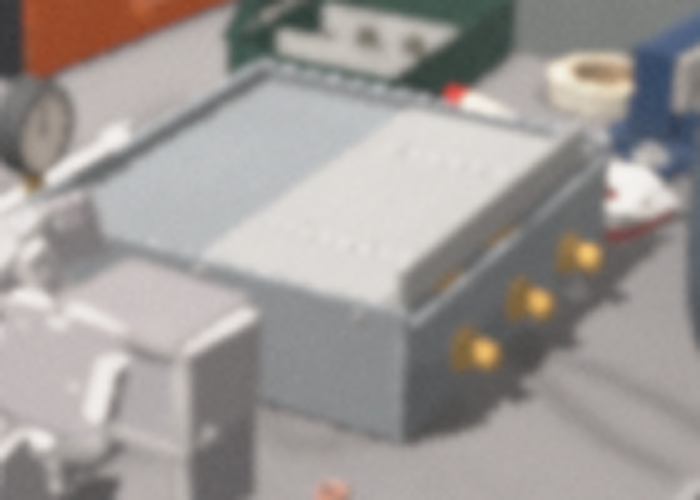

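The top crop shows rail-top corners at about (50,115), (490,50), (555,450) and (115,518). The cover covers the front half, with its lip along (135,495)–(530,435). The scene crop shows the same corners, with front-left at (408,322), front-right at (603,145) and rear-right at (268,62). I'll triangulate them.

```bash
cat > h.py <<'E'
from rig import r
import cv2,numpy as np
from scipy.optimize import least_squares
def cam(n):
    c=r.read_camera(n); c["R"]=np.array(c["R"]);c["t"]=np.array(c["t"]);c["f"]=192/np.tan(np.radians(c["vfov"]/2)); return c
def P(c):
    return np.array([[c["f"],0,c["cx"]],[0,c["f"],c["cy"]],[0,0,1]])@np.c_[c["R"],c["t"]]
def plane(c,px,z):
    d=c["R"].T@np.array([(px[0]-c["cx"])/c["f"],(px[1]-c["cy"])/c["f"],1]); o=-c["R"].T@c["t"]
    return o+d*(z-o[2])/d[2]
def tri(a,pa,b,pb):
    X=cv2.triangulatePoints(P(a),P(b),np.array(pa,float),np.array(pb,float)); return (X[:3]/X[3]).ravel()
def proj(c,X):
    p=P(c)@np.append(X,1); return p[:2]/p[2]
E
python3 - <<'E'
from h import *
T=cam("top");S=cam("scene")
u=lambda p,o:(np.array(p)+.5)/5-.5+o
tp={k:u(v,(215,140)) for k,v in dict(RL=(50,115),RR=(490,50),FR=(555,450),FL=(115,518)).items()}
sp={k:u(v,(205,160)) for k,v in dict(FL=(408,322),FR=(603,145),RR=(268,62)).items()}
for k in sp: print(k,"tri",tri(T,tp[k],S,sp[k]).round(4))
Q={k:plane(T,v,.074)[:2] for k,v in tp.items()}
for k in Q: print(k,Q[k].round(4))
d=lambda a,b:np.linalg.norm(Q[a]-Q[b]).round(4)
print(d("FL","FR"),d("RL","RR"),d("FL","RL"),d("FR","RR"))
print("centre",np.mean(list(Q.values()),0).round(4))
for a,b,o in(("RR","RL",90),("FR","FL",90),("FL","RL",0),("FR","RR",0)):
    v=Q[b]-Q[a];print(np.degrees(np.arctan2(v[1],v[0]))-o)
for a in((135,497),(530,436)): print("lip",plane(T,u(a,(215,140)),.088).round(4))
print("lip tri FL",tri(T,u((133,495),(215,140)),S,u((402,275),(205,160))).round(4))
E
```

```text
FL tri [ 0.4332 -0.0525  0.0699]
FR tri [ 0.4674 -0.2947  0.0715]
RR tri [ 0.6864 -0.2664  0.0755]
RL [ 0.6568 -0.0213]
RR [ 0.6874 -0.266 ]
FR [ 0.4654 -0.2955]
FL [ 0.4338 -0.0525]
0.2451 0.2466 0.2252 0.224
centre [ 0.5609 -0.1588]
7.138227237689279
7.4232561545523765
7.961237794897528
7.583583197346933
lip [ 0.4461 -0.0641  0.088 ]
lip [ 0.4742 -0.2797  0.088 ]
lip tri FL [ 0.4461 -0.0637  0.0861]
```

Measured heights are 70–76 mm against the stated 74, and the sizes agree within 5 mm. The box is at (0.561,-0.159) with yaw about 7.5°, and the lip triangulates at z=0.086. Next I'll push the cover with shut fingers.

```bash
cat >> h.py <<'E'
C=np.array([.561,-.159]);YAW=7.5
a=np.radians(YAW);RB=np.array([[np.cos(a),-np.sin(a)],[np.sin(a),np.cos(a)]])
def W(x,y,ztip): return [*(C+RB@np.array([x,y])),ztip+r.tip_extent]
def B(p): return RB.T@(np.array(p)[:2]-C)
E
python3 - <<'E'
from h import *
O=[180,0,YAW]
print(r.inverse_kinematics(W(-.145,0,.15),O),r.inverse_kinematics(W(0,0,.07),O))
r.set_gripper(0.0)
r.movep(W(-.145,0,.16),O)
r.servo_line(W(-.145,0,.076),feed=.1)
print(r.get_time(),r.get_tool_pos(),r.get_force(),r.get_grip_width())
c=cam("scene");cv2.imwrite("pics/s1.png",cv2.resize(c["color"][130:260,205:365,::-1],None,fx=5,fy=4.6))
E
```

```text
[-2.89791286e+01  1.66913311e+01  1.12935166e+02 -2.54444375e-14
  5.03735029e+01  5.35208714e+01] [-2.03979218e+01  3.52766996e+01  9.64218299e+01 -2.54444375e-14
  4.83014705e+01  6.21020782e+01]
3.4167 [ 0.41748506 -0.1781023   0.14905513] [ 0.64143403 -0.64526306 -0.5158712 ] 0.0001271333552799905
```

View pics/s1.png

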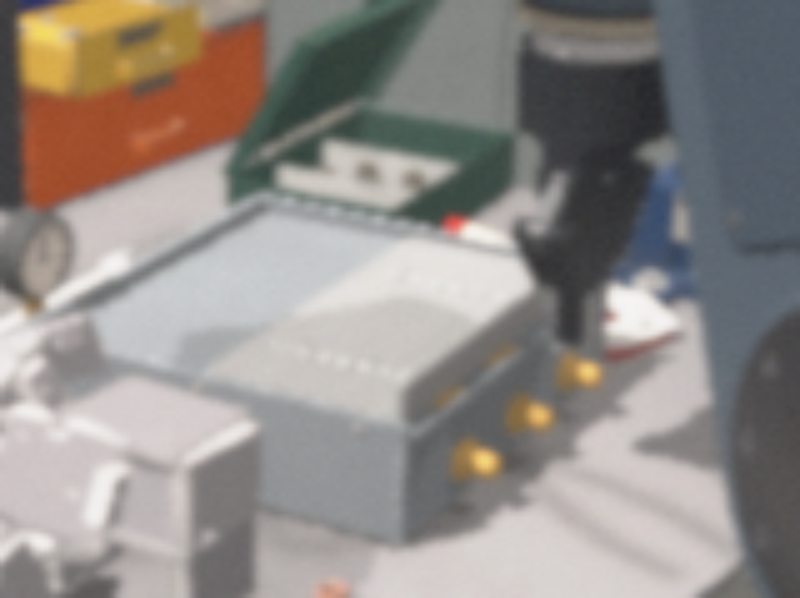

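The fingertips sit in front of the lip, and their lowest point is near full-image pixel (319,205). I'll check that against the expected tip height and then push.

```bash
python3 - <<'E'
from h import *
c=cam("scene");p=np.array(r.get_tool_pos())
for z in(.076,.063): print(z,proj(c,[p[0],p[1],z]).round(1))
hit=r.servo_line(W(-.125,0,.076),feed=.05,force_limit=12)
print(hit,B(r.get_tool_pos()),r.get_force())
for x in (-.08,-.04,-.022,.0):
    hit=r.servo_line(W(x,0,.076),feed=.05 if x<-.03 else .015,force_limit=15)
    print(x,hit,B(r.get_tool_pos()).round(4),r.get_force().round(1),r.get_time())
    if hit: break
r.servo_line(W(-.06,0,.076),feed=.1)
r.servo_line(W(-.15,0,.2),feed=.2)
r.movep(W(-.2,-.1,.25),[180,0,YAW])
T=cam("top");S=cam("scene")
cv2.imwrite("pics/t2.png",T["color"][:,:,::-1]);cv2.imwrite("pics/s2.png",S["color"][:,:,::-1])
cv2.imwrite("pics/t2c.png",cv2.resize(T["color"][140:255,215:365,::-1],None,fx=5,fy=5,interpolation=2))
cv2.imwrite("pics/s2c.png",cv2.resize(S["color"][160:260,205:345,::-1],None,fx=5,fy=5,interpolation=2))
print(r.get_time())
E
```

```text
0.076 [319.8 205.8]
0.063 [319.4 210.4]
False [-0.12492725  0.00014035] [ 0.91930413 -0.31998717 -0.11750299]
-0.08 False [-0.0799 -0.    ] [ 0.3 -0.9 -0.3] 5.1167
-0.04 False [-0.0399 -0.    ] [0.1 0.3 0.6] 6.0667
-0.022 False [-0.022  0.   ] [-2.9 -0.7  2. ] 7.4167
0.0 True [-0.0156  0.0001] [-0.3 -0.2 -0.8] 8.1167
10.275
```

View pics/t2c.png

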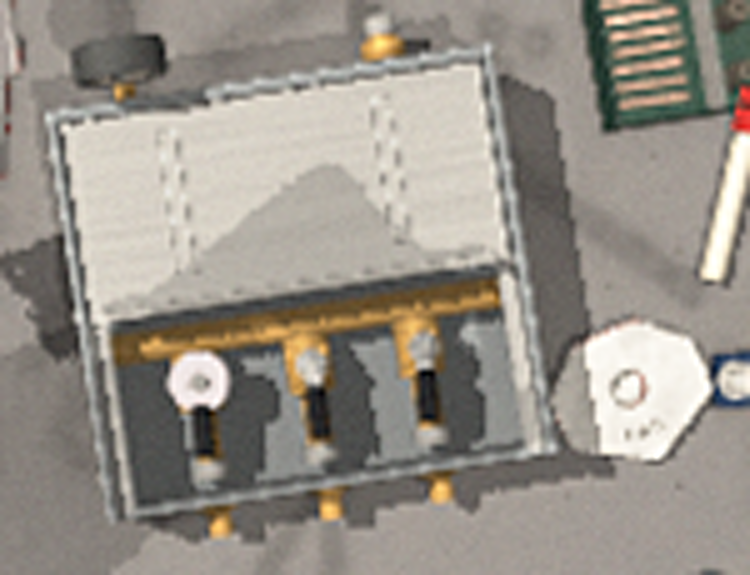

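View pics/s2c.png

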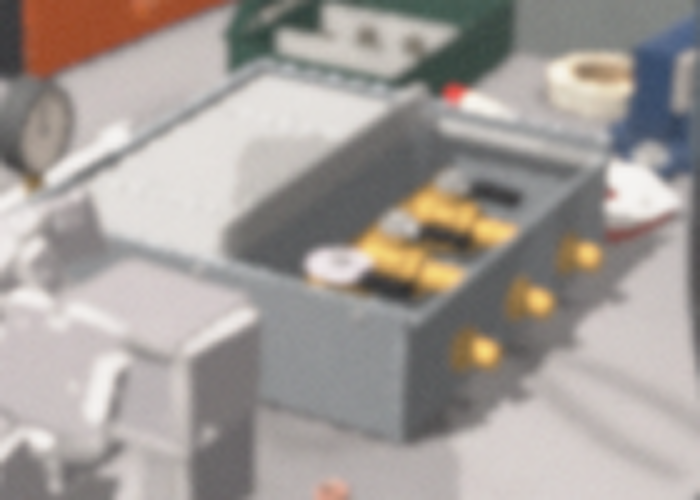

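The cover now sits flush against the rear wall, parallel to it. Contact came at tip centre x≈-16 mm, which puts the lip face at about -5 mm. The left valve (y=+64) carries the pale disc, at top crop (198,380) and scene crop (337,265). Its black sleeve runs from (203,407) to (206,457), still open. Next I'll measure the stem.

```bash
python3 - <<'E'
from h import *
T=cam("top");S=cam("scene")
def mask(c,box,f):
    im=c["color"];x0,y0,x1,y1=box;h=cv2.cvtColor(im[y0:y1,x0:x1],cv2.COLOR_RGB2HSV).astype(int);m=f(h[...,0],h[...,1],h[...,2]).astype(np.uint8)
    n,l,s,ce=cv2.connectedComponentsWithStats(m); k=1+np.argmax(s[1:,4]); return ce[k]+(x0,y0),s[k],np.argwhere(l==k)[:,::-1]+(x0,y0)
dt,st,_=mask(T,(246,208,263,224),lambda h,s,v:(v>185)&(s<60))
ds,ss,_=mask(S,(262,206,282,219),lambda h,s,v:(v>185)&(s<60))
print(dt,st,ds,ss)
X=tri(T,dt,S,ds);print("disc",X.round(4),B(X).round(4),B(plane(T,dt,.0595)).round(4))
for nm,bx in(("tag",(250,218,262,235)),("mid",(272,216,285,232)),("right",(295,212,307,228))):
    ce,s,pts=mask(T,bx,lambda h,s,v:v<60)
    w=np.array([B(plane(T,p,.058)) for p in pts]);q=w.mean(0);vx,vy=cv2.fitLine(w.astype(np.float32),2,0,.01,.01).ravel()[:2]
    print(nm,s[4],q.round(4),"dir deg",np.degrees(np.arctan(-vy/vx)).round(1),w.min(0).round(4),w.max(0).round(4))
E
```

```text
[254.14285714 215.55102041] [ 3  2 12 12 98] [271.92857143 212.77142857] [ 5  4 12  8 70]
disc [ 0.5087 -0.0994  0.0579] [-0.0441  0.0659] [-0.0445  0.0656]
tag 33 [-0.0737  0.0666] dir deg 5.8 [-0.0856  0.0605] [-0.06    0.0722]
mid 32 [-0.0724  0.0008] dir deg 1.9 [-0.0845 -0.0043] [-0.0611  0.0057]
right 38 [-0.0731 -0.0609] dir deg 6.2 [-0.0856 -0.0664] [-0.0595 -0.0551]
```

The disc triangulates at z=0.058 (expected about 0.060) and its stem at box (-45,65) mm, close to the nominal (-46,64). The tagged lever stands at about 3–6°. I'll push it round an arc, with the fingers shut and yaw following.

```bash
cat > arc.py <<'E'
from h import *
st=np.array([-.045,.065])
def pose(th,z=.046,rad=.030,d=.0205):
    t=np.radians(th);u=np.array([-np.cos(t),np.sin(t)]);v=np.array([np.sin(t),np.cos(t)])
    p=st+rad*u-d*v; return W(*p,z),[180,0,180+YAW-th]
E
python3 - <<'E'
from arc import *
O=[180,0,180+YAW]
q=r.inverse_kinematics(*pose(100));print(q)
r.movep(W(-.076,.034,.14),O)
print(r.get_joint_pos().round(0),r.get_time())
hit=r.servo_line(W(-.076,.034,.046),feed=.06,force_limit=10)
print("down",hit,r.get_tool_pos(),r.get_force(),r.get_time())
if not hit:
    for th in range(0,81,10):
        p,o=pose(th);hit=r.servo_line(p,o,feed=.02,force_limit=14)
        print(th,hit,B(r.get_tool_pos()).round(4),r.get_force().round(1),r.get_time())
        if hit: break
E
```

```text
[-1.35058952e+01  3.07165100e+01  1.10492316e+02 -2.54444375e-14
  3.87911737e+01 -1.10058952e+01]
[ -21.   22.  107.   -0.   51. -118.] 12.725
down False [ 0.48134911 -0.13526587  0.11887865] [-0.40419226  0.28156981 -0.14453837] 14.4417
0 False [-0.075   0.0445] [ 0.6 -0.3  0.5] 15.1167
10 False [-0.0778  0.0496] [ 2.  -3.4 -0.8] 15.5833
20 False [-0.0801  0.0559] [ 2.2 -3.1  0.4] 16.05
30 False [-0.0813  0.0622] [ 0.4 -3.6  0.9] 16.5167
40 False [-0.0813  0.0686] [ 1.  -1.9  0. ] 16.9833
50 False [-0.0801  0.0749] [-0.3 -2.1  0.2] 17.45
60 False [-0.0779  0.0807] [-1.5 -1.7  0.3] 17.9167
70 False [-0.0746  0.0862] [-1.2 -2.   0.8] 18.3833
80 False [-0.0705  0.091 ] [-1.6 -2.3 -0.7] 18.85
```

The lever is following at about 3–4 N. I'll finish slowly until I feel the stop.

```bash
python3 - <<'E'
from arc import *
for th in range(83,105,3):
    p,o=pose(th);hit=r.servo_line(p,o,feed=.008,force_limit=9)
    f=r.get_force();print(th,hit,B(r.get_tool_pos()).round(4),f.round(1),r.get_tool_rot()[2].round(1),r.get_time())
    if hit or np.linalg.norm(f)>12: break
E
```

```text
83 False [-0.0691  0.0923] [-2.3 -2.  -0.2] 104.6 19.2417
86 False [-0.0676  0.0935] [-2.1 -2.1  0.5] 101.6 19.6333
89 False [-0.066   0.0946] [-2.7 -1.4 -0.3] 98.6 20.025
92 False [-0.0644  0.0957] [-3.5 -1.6 -0.2] 95.6 20.4167
95 False [-0.0636  0.0967] [-8.  -5.   1.8] 92.5 20.8083
98 True [-0.0636  0.0973] [-3.2 -3.3  3.6] 90.0 21.075
```

The stop was felt at x=-63.6 mm, which fits the lever lying along +y. I'll back off, lift clear and check.

```bash
python3 - <<'E'
from arc import *
b=B(r.get_tool_pos());r.servo_line(W(b[0]-.012,b[1]-.006,.046),feed=.05)
r.servo_line(W(b[0]-.012,b[1]-.006,.15),feed=.12)
r.movep(W(-.2,-.1,.25),[180,0,180+YAW-90])
T=cam("top");cv2.imwrite("pics/t3c.png",cv2.resize(T["color"][140:255,215:365,::-1],None,fx=5,fy=5,interpolation=2))
S=cam("scene");cv2.imwrite("pics/s3c.png",cv2.resize(S["color"][160:280,205:345,::-1],None,fx=5,fy=5,interpolation=2))
for nm,(x0,y0,x1,y1) in(("tag",(233,206,258,226)),("mid",(272,216,285,232)),("right",(295,212,307,228))):
    v=T["color"][y0:y1,x0:x1].max(2);n,l,s,_=cv2.connectedComponentsWithStats((v<60).astype(np.uint8))
    k=1+np.argmax(s[1:,4]);w=np.array([B(plane(T,p[::-1]+np.array([x0,y0]),.058)) for p in np.argwhere(l==k)])
    print(nm,s[k,4],w.mean(0).round(4),cv2.fitLine(w.astype(np.float32),2,0,.01,.01).ravel()[:2])
print(r.get_time())
E
```

```text
tag 45 [-0.0459  0.0949] [0.02587264 0.99966526]
mid 34 [-0.0722  0.0009] [ 0.9969474  -0.07807618]
right 37 [-0.0732 -0.0607] [ 0.9945773  -0.10400037]
23.5917
```

View pics/t3c.png

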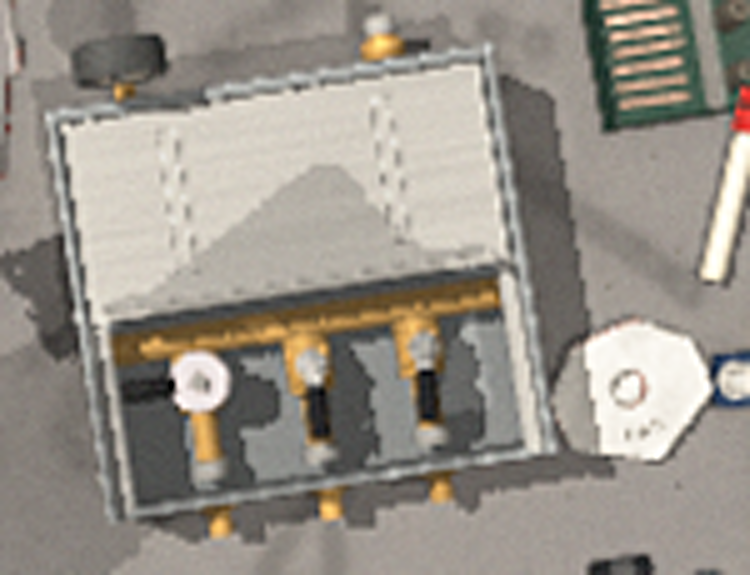

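View pics/s3c.png

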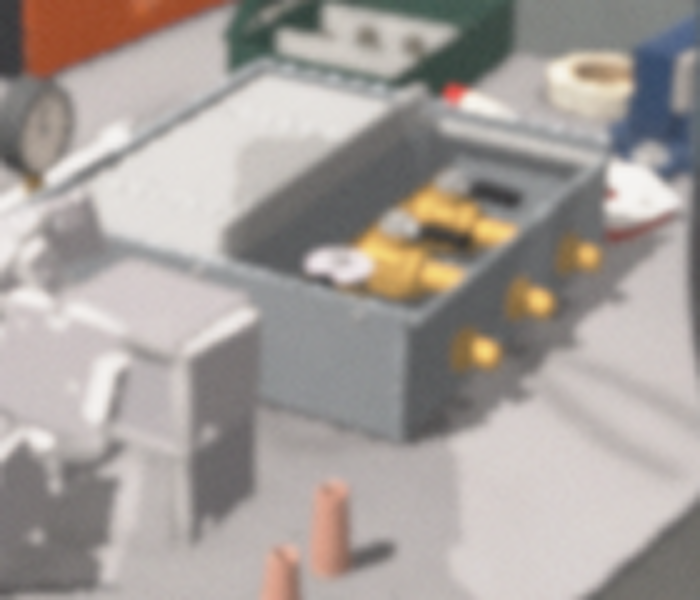

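The picture shows the tagged sleeve pointing left at (125–172,388) and the cover still at its rear stop. The plain levers and the nozzles haven't moved. Handing in.

```bash
python3 -c "
from rig import r
print(r.job_done(),r.get_time())"
```

```text
the job is handed in; nothing more can be done
the job is handed in; nothing more can be done
```

The job is handed in: the cover is pushed back to its rear stop and left open, the tagged (left) lever is shut against its stop with light pushes, and in the last pictures the plain levers, nozzles and magnet look undisturbed; I never went near the spanner, but did not check it afterwards.

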